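Function-test the shaker's emergency stop

ROBOT

A 6-joint arm with a two-finger parallel gripper is mounted at the origin on a cart in front of the work surface, level with it; the furniture and walls round the work are solid. World frame = base frame: x ahead of the robot, y to its left, z up, the work surface at z = 0. Lengths are in m, angles in rad, forces in N, time in s.
With the tool pointing down it reaches from about 0.275 to 0.85 m from the base axis. Payload 5.2 kg.
Tool frame: the origin (TCP) lies at the very end of the fingers, on their centre line; the grasp point (between the pads) lies 19 mm behind it; z points along the fingers, y is the line along which they close (so a half turn about z gives the same grasp; the last joint's range is limited). The gripper opens to 85 mm and grips with 20 to 120 N. Pads are 22 mm wide; open, the fingers measure 114 mm over their backs; the gripper's body (76 mm by 85 mm) begins 54 mm behind the grasp point. The pads swing forward as they close: fully open they stand 13 mm farther back than shut.
Start: joints at [1.022, 0.259, 1.535, -0, 1.348, -0.203], TCP at [0.186, 0.517, 0.195] pointing down, gripper open.
Joint ranges: [-3.14, 3.14], [-0.91, 2.08], [0.19, 2.58], [-1.22, 4.36], [0.22, 2.71], [-3.12, 3.12]. Speed limits (rad/s): [2.57, 2.57, 3.14, 3.14, 3.14, 3.14].

INTERFACE

Orientations are given as a unit quaternion [w, x, y, z].
In Python, from cell import status, imaging, robot gives the robot as it stands.
- The arm moves only by the shell command python3 -m handwheel 'ROWS' [FORCE]. ROWS is JSON, a list of rows, each a list of 5 numbers: the shift along the tool's x, y, z as a fraction of full scale, then the turn about the tool's z as a fraction of full scale, then the opening, from -1 (shut) to 1 (fully open). A call has 1 to 8 rows; each row is the pose to reach, as a shift and turn from the pose commanded when the call began, along the tool's axes at that moment; what a row does not reach only later rows make up. Full scale, the value 1, is 500 mm for a shift and pi/2 rad for a turn. A row lasts 1/12 s, in which the tool goes at most 41.7 mm and 7.16 degrees, less where a joint would pass 70% of its speed; a pose out of reach is approached as far as the arm can. A call with a number of a shift or a turn outside -1 to 1 is refused whole. A call with a gripper value outside its range is refused whole. The fingers move at their own pace and stop on an object; FORCE is the grip in N (left out, the last holds). Time passes only in rows, so rows that repeat a pose let the fingers close. It gives the time, the measured TCP pose, the force, the opening and the grip force at its end, in the units of the state.
- status.get_state(): the state, without advancing time (a new reading comes with each control period).
- imaging.get_image(name): name is "scene" or "top" or "wrist"; returns the picture (420x560x3 uint8, blue, green, red); there is no depth.
- imaging.calibration(name): a dict with "intrinsics" (3x3 intrinsics, pixels), "extrinsics" (4x4, takes a point from camera to world coordinates). Camera axes: x right, y up, looking along -z (the intrinsics and any distortion apply to the point x, -y, -z); pixel columns grow to the right and rows downward; lengths in m; the calibration is good to about 2 mm. The wrist camera is an equidistant fisheye: a pixel r from the principal point sees the ray r / f radians off the axis. A picture is of the moment at which its call begins: read the wrist's pose just before it. calibration takes no time and is no camera call; for the wrist camera it gives the pose at the moment of the call.
- robot.close_job(): hands the job in; it is judged then, once.
The state is a dict: "time_s": time; "joints": joint angles; "joint_vel": joint speeds; "joint_efforts": joint torques, N m; "tool_pos": TCP position; "tcp_rot": TCP orientation; "wrist_force": force on the tool from outside, world axes, zero at the start; "moment": the same for the moment, N m; "gripper_width": finger opening in m; "grip_force": force on a finger pad.
Only numpy, scipy, OpenCV 4.12 (cv2) and the standard library are available. Lean on these libraries where they do the work, as an engineer would, in place of code of your own. Each camera call takes 0.05 s, during which the arm holds its last target. There are 200 camera calls.

TASK

Do the daily function test of the orbital shaker's emergency stop: press the red mushroom button on the yellow-lidded box down until it latches and stays in by itself, then push its raised wing clockwise (seen from above) with a fingertip until the latch lets go and the button springs fully out. Then press the blue reset button on the shaker's front console in and let it come out again. Only press and push gently with the fingertips: do not grip the buttons, and do not lift or shift the flask, the jar or the dropping bottle that stand near by.

Things in the scene. Friction and masses are not known exactly. Their poses are not given: they have to be found in the camera images.
- stop_axis (a point): Fixed point of the emergency-stop station, on the axis of its button, 101 mm above the bench, where the top of the wing is while the button is out. z points up, x and y along the sides of the station's square box. The station is screwed to the bench: an 80 x 80 mm box (foot flange 92 x 92 mm) with a grey lower shell and a yellow lid, lid top at 54 mm, black collar nut (41 mm diameter) up to 60.5 mm.
- stop_wing (a point): Middle of the top face of the raised wing (finger bar) on the red mushroom head; it moves down with the head and turns with it; z points up, x runs along the wing. The wing is a red bar 46 mm long (along x), 11 mm thick (along y), standing 17 mm above the almost flat top of the head, with a flat top. The head below it is a round red mushroom 60 mm in diameter whose top is 84 mm, rim 77 mm and underside 72 mm above the bench while the button is out.
- stop_plunger (a joint): How far the red mushroom is pressed in, m: 0 fully out, 0.011 at the stop. It latches when pressed 0.009 to 0.011 deep and then stays in at about 0.007 when let go (wing and head 7 mm lower). A spring lifts it (4 N when out, 9 N at the stop) and the catch adds some resistance half-way: pressing takes 10 to 17 N at most before the stop.
- stop_twist (a joint): Turn of the red head, rad: 0 at rest, grows clockwise seen from above, stop at 0.9. A weak spring turns it back to 0 within a second when let go; turning it slowly takes at most 0.1 N m. At about 0.55 to 0.65 the catch is drawn and a latched button springs out; it is released in no other way, and it does not latch while it is held turned.
- reset_top (a point): Middle of the top face of the blue round reset push button (25 mm diameter) on the front console of the orbital shaker; it moves with the button; z points up. Out, its top is 71.5 mm above the bench, 16 mm above the grey console panel, in a low steel bezel (33 mm diameter, top at 60.5 mm). The black speed knob beside it (25 mm diameter, 70 mm above the bench) is 58 mm away along -y of this point's frame.
- reset_button (a joint): How far the blue button is pressed in, m: 0 out, 0.008 at the stop, switches at 0.005; spring-loaded, 2 N out to 6 N at the stop; it springs out when let go.
- shaker: White orbital shaker, fixed, 245 mm deep (x) by 206 mm wide (y); origin on the bench under its middle, x pointing away from the robot. Its platform with black mat is 97 mm above the bench and begins 58 mm in front of the origin (at x = -0.058); two padded clamp bars cross it at 134 mm. The low console with the reset button, speed knob and display lies in front of the platform (x = -0.126 to -0.053).
- flask_mid (a point): Loose 100 ml conical glass flask with blue contents (61 mm diameter, 99 mm high) standing on the shaker's platform between the clamp bars; point half-way up on its axis. Leave it alone.
- jar_mid (a point): Loose round sample jar with black cap (55 mm diameter, 82 mm high) standing on the bench near the stop station; point half-way up on its axis. Leave it alone.
- dropper_mid (a point): Loose amber dropping bottle with brown rubber bulb (39 mm diameter, 120 mm high) standing on the bench behind the stop station; point half-way up on its axis. Leave it alone.
- stop_station: The stop station itself (see stop_axis); origin on the bench under the button's axis.

How it is judged:
On the way, in this order (a step that is already met when the one before it is completed fails the run):
1. the red button has latched: it stays in, more than 5.5 mm deep, with the robot off it (value of joint stop_plunger above 0.0055 m and contact force between each of the arm, the fingers and stop_station below 0.3 N), for 0.2 s.
2. the latch has let go and the red button is fully out again (within 1.5 mm) (value of joint stop_plunger below 0.0015 m), for 0.2 s.
3. the blue reset button is pressed in (more than 5 mm) (value of joint reset_button above 0.005 m), for 0.05 s.
At the end, for the whole second after the job is handed in: The red button is out (within 1.5 mm) and turned back (within 0.1 rad), the blue button is out (within 1.5 mm), and the flask, jar and dropping bottle stand upright within 15 mm of where they began (value of joint each of stop_plunger, reset_button below 0.0015 m and value of joint stop_twist below 0.1 rad and distance of each of flask_mid, jar_mid, dropper_mid from where it was at the start of the episode below 0.015 m and angle between each of flask_mid, jar_mid, dropper_mid's own z axis and vertical below 0.15 rad); the robot touches nothing.
It fails at once if the flask, the sample jar or the dropping bottle is lifted, shifted more than 15 mm or tipped (distance of any of flask_mid, jar_mid, dropper_mid from where it was at the start of the episode above 0.015 m or angle between any of flask_mid, jar_mid, dropper_mid's own z axis and vertical above 0.35 rad).
It fails at once if the red button or its station is gripped or forced (more than 42 N between fingers and station) (contact force between the fingers and stop_station above 42 N).
It fails at once if the shaker or its reset button is gripped or forced (more than 42 N) (contact force between the fingers and shaker above 42 N).
It fails at once if the reset button is pressed while the stop button is in (value of joint each of reset_button, stop_plunger above 0.003 m).
It also fails if it takes over 48 s, if anything falls off the work surface, if the arm or the gripper's body presses on something with over 40 N, if the wrist force passes 120 N, or if a joint passes its speed limit or range.

## Working session

There is one attempt and no reset: what is moved stays moved. The work goes in short steps, Python scripts to look and compute and a shell command to move; the robot and the scene stay as the last step left them, time stands still between calls to the robot, and variables do not carry over. Pictures are saved under pics/ and viewed, at most 10 in all, crops included, and the job is handed in when it is done.

```bash
mkdir -p pics; python3 - <<'E'
from cell import status, imaging
import cv2,numpy as np
s=status.get_state();print({k:np.round(v,3).tolist() for k,v in s.items()})
for n in("top","scene"):
    cv2.imwrite(f"pics/{n}0.png",imaging.get_image(n));c=imaging.calibration(n);print(n,{k:np.round(v,3).tolist() for k,v in c.items()})
E
```

```text
{'time_s': 0.0, 'joints': [1.022, 0.259, 1.536, -0.0, 1.348, -0.203], 'joint_vel': [0.001, 0.0, 0.0, 0.002, -0.001, 0.002], 'joint_efforts': [0.0, -44.602, -29.058, -0.0, 0.012, -0.0], 'tool_pos': [0.186, 0.517, 0.194], 'tcp_rot': [-0.0, 0.172, 0.985, -0.001], 'wrist_force': [-1.016, 0.2, -0.078], 'moment': [0.001, 0.009, 0.041], 'grip_force': 0.0, 'gripper_width': 0.085}
top {'intrinsics': [[378.861, 0.0, 277.696], [0.0, 378.861, 204.416], [0.0, 0.0, 1.0]], 'extrinsics': [[-0.028, 0.993, -0.114, 0.478], [-0.999, -0.03, -0.019, -0.081], [-0.022, 0.113, 0.993, 1.067], [0.0, 0.0, 0.0, 1.0]]}
scene {'intrinsics': [[416.512, 0.0, 284.781], [0.0, 416.512, 213.6], [0.0, 0.0, 1.0]], 'extrinsics': [[0.462, 0.645, -0.608, 0.006], [-0.887, 0.345, -0.308, -0.354], [0.012, 0.682, 0.732, 0.803], [0.0, 0.0, 0.0, 1.0]]}
```

View pics/top0.png

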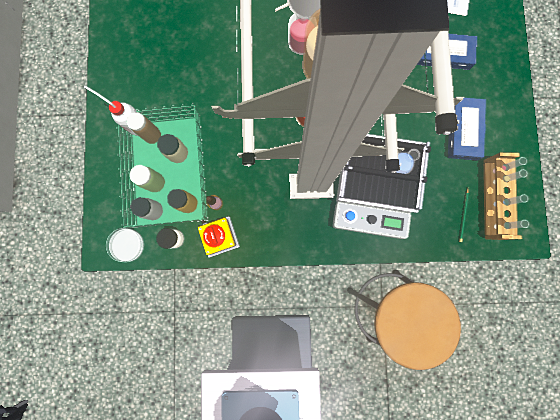

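View pics/scene0.png

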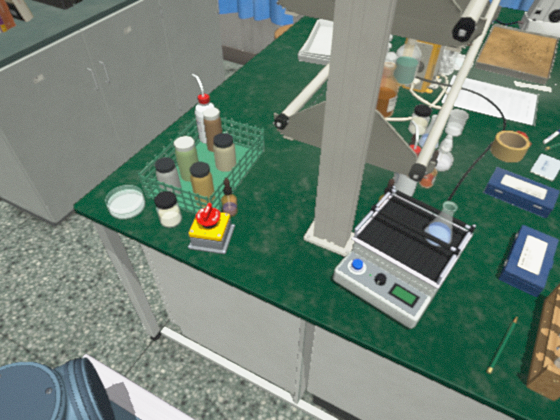

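The top view shows the stop station at about (215,236), jar (171,238), dropper (214,202), the shaker's blue button (350,216) and knob (371,219). Next I enlarge these areas.

```bash
python3 - <<'E'
import cv2,numpy as np
t=cv2.imread("pics/top0.png");s=cv2.imread("pics/scene0.png")
f=lambda im,x,y,w,h,k:cv2.resize(im[y:y+h,x:x+w],None,fx=k,fy=k,interpolation=cv2.INTER_CUBIC)
a=f(t,185,190,65,75,6)   # 390x450
b=f(s,185,180,65,75,6)
cv2.imwrite("pics/c1.png",np.hstack([a,b]))
E
```

```text
(no output)
```

View pics/c1.png

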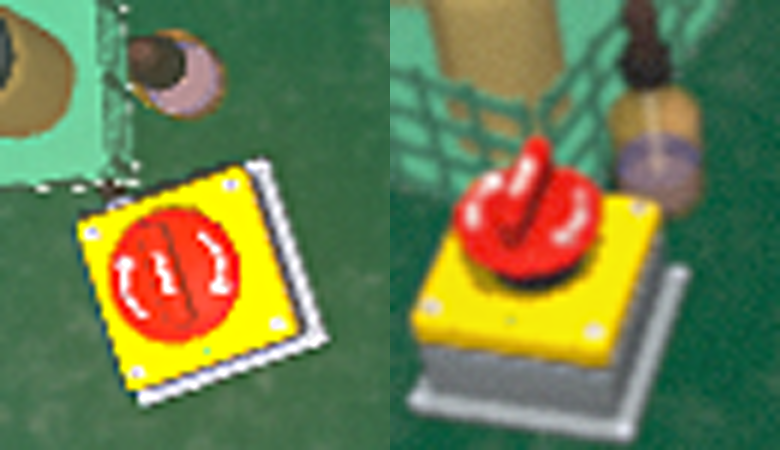

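Crop: red head centre at top px ≈(214,235.5), lid corners (198,227),(226,218),(235,245),(207,254.5); the wing lies along the box's near-vertical side in the picture.

```bash
cat > h.py <<'E'
import numpy as np
from scipy.spatial.transform import Rotation as R
from cell import status, imaging
def pix(name,u,v,z,c=None):
    c=c or imaging.calibration(name);K=np.array(c["intrinsics"]);E=np.array(c["extrinsics"])
    x=(u-K[0,2])/K[0,0];y=(v-K[1,2])/K[1,1]
    if name=="wrist":
        r=np.hypot(x,y);k=np.sin(r)/max(r,1e-9);d=np.array([x*k,-y*k,-np.cos(r)])
    else: d=np.array([x,-y,-1])
    d=E[:3,:3]@d;o=E[:3,3];return o+d*(z-o[2])/d[2]
def rel(target,yaw=None):
    """fractions along tool axes to target from the measured pose"""
    s=status.get_state();q=R.from_quat(np.roll(s["tcp_rot"],-1))
    return np.round(q.inv().apply(np.array(target)-s["tool_pos"])/0.5,4)
E
python3 - <<'E'
from h import *
P=lambda n,*a:print(n,np.round(pix(*a),4))
P("head","top",185+176/6-.4,190+274/6-.4,.081)
P("headscene","scene",185+(529-390)/6-.4,180+222/6-.4,.081)
L=[pix("top",185+x/6-.4,190+y/6-.4,.054) for x,y in[(80,222),(245,168),(298,332),(132,388)]]
print(np.round(L,4),np.mean(L,0), [np.linalg.norm(L[i]-L[i-1]) for i in range(4)],[np.degrees(np.arctan2(*(L[i]-L[i-1])[[1,0]])) for i in range(4)])
P("wingA","top",185+150/6,190+225/6,.101);P("wingB","top",185+190/6,190+325/6,.101)
P("blue","top",350,215.5,.0715);P("knob","top",371.5,219.5,.07);P("blueS","scene",358,265,.0715)
P("jar","top",171,238,.082);P("drop base","top",214.5,203,.03)
P("tcp px check","top",0,400,.2)
s=status.get_state();print(R.from_quat(np.roll(s["tcp_rot"],-1)).as_matrix().round(3))
print(np.round(imaging.calibration("wrist")["extrinsics"],3).tolist())
E
```

```text
head [0.5157 0.106  0.081 ]
headscene [0.5126 0.1046 0.081 ]
[[0.5412 0.154  0.054 ]
 [0.5633 0.0796 0.054 ]
 [0.4895 0.0569 0.054 ]
 [0.4668 0.1311 0.054 ]] [0.51520087 0.10541602 0.054     ] [np.float64(0.07781140002734978), np.float64(0.07759222962349072), np.float64(0.07718985168144309), np.float64(0.07760244957728432)] [np.float64(17.128421770271608), np.float64(-73.48068181985171), np.float64(-162.86093544055666), np.float64(106.978314969199)]
wingA [0.5351 0.1121 0.101 ]
wingB [0.4922 0.0954 0.101 ]
blue [ 0.5577 -0.2512  0.0715]
knob [ 0.5456 -0.3071  0.07  ]
blueS [ 0.5544 -0.2557  0.0715]
jar [0.5118 0.2182 0.082 ]
drop base [0.6067 0.1133 0.03  ]
tcp px check [0.1616 0.561  0.2   ]
[[-0.941  0.339 -0.001]
 [ 0.339  0.941 -0.001]
 [ 0.    -0.002 -1.   ]]
[[0.339, -0.901, -0.272, 0.116], [0.941, 0.324, 0.099, 0.542], [-0.0, -0.289, 0.957, 0.374], [0.0, 0.0, 0.0, 1.0]]
```

```bash
python3 - <<'E'
from h import *
from scipy.optimize import least_squares
def tri(a,b):
    f=lambda p:np.r_[pix("top",*a,p[2])[:2]-p[:2],pix("scene",*b,p[2])[:2]-p[:2]]
    r=least_squares(f,[.6,0,.3]);return r.x.round(3),np.abs(r.fun).max().round(3)
for a,b in [((248,158),(283,120)),((392,165),(418,170)),((445,122),(465,28)),((396,106),(430,150))]:print(a,tri(a,b))
for p in [(290,175),(290,197),(333,197)]:print(p,pix("top",*p,.005).round(3))
E
```

```text
(248, 158) (array([ 0.668, -0.009,  0.293]), np.float64(0.002))
(392, 165) (array([ 0.642, -0.306,  0.296]), np.float64(0.002))
(445, 122) (array([ 0.645, -0.307,  0.556]), np.float64(0.002))
(396, 106) (array([ 0.779, -0.321,  0.251]), np.float64(0.013))
(290, 175) [ 0.683 -0.098  0.005]
(290, 197) [ 0.62  -0.096  0.005]
(333, 197) [ 0.617 -0.217  0.005]
```

```bash
python3 -c "
from h import *
print(rel([.5148,.1053,.15]))"
```

```text
[-0.8976 -0.5517  0.0881]
```

```bash
python3 -m handwheel '[[-0.45,-0.275,0.04,-0.2,-1],[-0.45,-0.275,0.04,-0.2,-1],[-0.45,-0.275,0.04,-0.2,-1],[-0.45,-0.275,0.04,-0.41,-1],[-0.45,-0.275,0.04,-0.41,-1],[-0.45,-0.275,0.04,-0.41,-1],[-0.45,-0.275,0.04,-0.41,-1],[-0.45,-0.275,0.04,-0.41,-1]]'; python3 -c "
from h import *
print(rel([.5148,.1053,.15]))"
```

```text
time_s: 0.77
tool_pos: [0.3549, 0.307, 0.1737]
tcp_rot: [0.0, -0.146, 0.989, -0.002]
wrist_force: [0.4, -0.4, 0.1]
gripper_width: -0.0
grip_force: 0.0
[-0.1893 -0.4785  0.0489]
```

```bash
python3 -m handwheel '[[-0.189,-0.478,0.049,0,-1],[-0.189,-0.478,0.049,0,-1],[-0.189,-0.478,0.049,0,-1],[-0.189,-0.478,0.049,0,-1],[-0.189,-0.478,0.049,0,-1],[-0.189,-0.478,0.049,0,-1],[-0.189,-0.478,0.049,0,-1],[-0.189,-0.478,0.049,0,-1]]'; python3 -c "
from h import *
import cv2
c=imaging.calibration('wrist');np.save('c.npy',c,allow_pickle=True)
im=imaging.get_image('wrist');cv2.imwrite('pics/w1.png',im)
print(rel([.5148,.1053,.15]))"
```

```text
time_s: 1.43
tool_pos: [0.5132, 0.109, 0.1491]
tcp_rot: [-0.001, -0.146, 0.989, -0.0]
wrist_force: [-0.1, 0.2, -0.6]
gripper_width: 0.0001
grip_force: 0.0
[-0.0025 -0.012  -0.0015]
```

View pics/w1.png

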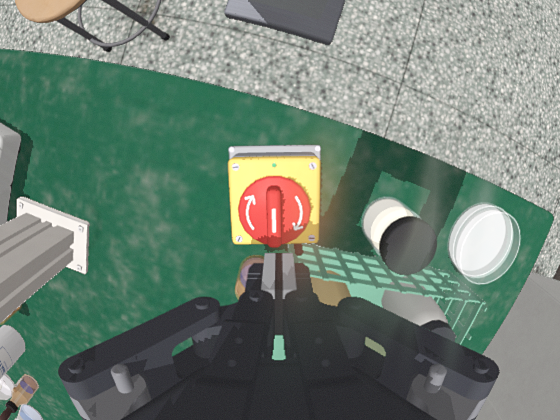

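Wrist view: red head centre ≈(274,211), wing vertical from (274,182) to (274,240), shut fingertip at about (280,255); wing parallel to the tool x axis.

```bash
python3 -c "
from h import *
for a in [(274,211,.08),(273.5,184,.101),(274,238,.101),(231,158,.054),(321,157,.054)]: print(a,pix('wrist',*a).round(4))
print(rel([.515,.1055,.105]))"
```

```text
(274, 211, 0.08) [0.515  0.1085 0.08  ]
(273.5, 184, 0.101) [0.4895 0.1007 0.101 ]
(274, 238, 0.101) [0.5292 0.113  0.101 ]
(231, 158, 0.054) [0.488  0.0616 0.054 ]
(321, 157, 0.054) [0.4648 0.135  0.054 ]
[-0.0032 -0.0118  0.0885]
```

```bash
python3 -m handwheel '[[-0.003,-0.009,0.05,0,-1],[-0.003,-0.009,0.08,0,-1],[-0.003,-0.009,0.086,0,-1],[-0.003,-0.009,0.086,0,-1]]'; python3 -m handwheel '[[0,0,0.01,0,-1],[0,0,0.014,0,-1],[0,0,0.018,0,-1],[0,0,0.022,0,-1],[0,0,0.026,0,-1],[0,0,0.026,0,-1]]'
```

```text
time_s: 1.82
tool_pos: [0.5127, 0.1089, 0.1062]
tcp_rot: [-0.002, -0.149, 0.989, 0.0]
wrist_force: [1.0, -0.3, -0.1]
gripper_width: 0.0002
grip_force: 0.0
time_s: 2.32
tool_pos: [0.5147, 0.1073, 0.0938]
tcp_rot: [-0.0, -0.149, 0.989, 0.0]
wrist_force: [-1.0, -0.1, 0.1]
gripper_width: -0.0001
grip_force: 0.0
```

```bash
python3 -m handwheel '[[0,0,0,0,-1],[0,0,0,0,-1]]'; python3 -c "
from h import *
import cv2
im=imaging.get_image('wrist');cv2.imwrite('pics/w2.png',cv2.resize(im[130:310,170:400],None,fx=3,fy=3))
s=status.get_state();print(s['tool_pos'],s['wrist_force'])"
```

```text
time_s: 2.48
tool_pos: [0.5149, 0.1072, 0.0941]
tcp_rot: [0.0, -0.148, 0.989, -0.0]
wrist_force: [-0.3, 0.3, 0.9]
gripper_width: 0.0001
grip_force: 0.0
[0.51488708 0.10720728 0.0940964 ] [0.30477887 0.04125708 0.03279085]
```

View pics/w2.png

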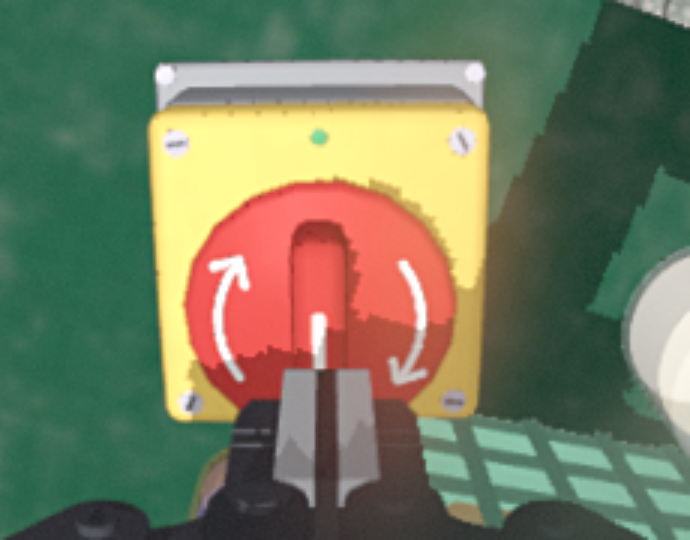

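The wrist view shows the shut fingertips (centre px ≈(325,370) in the crop) over the wing with no clear contact force. I'll press further in small steps.

```bash
python3 -m handwheel '[[0,0,0.002,0,-1],[0,0,0.004,0,-1],[0,0,0.006,0,-1],[0,0,0.006,0,-1]]'
```

```text
time_s: 2.87
tool_pos: [0.5146, 0.1073, 0.0908]
tcp_rot: [-0.0, -0.149, 0.989, 0.0]
wrist_force: [-0.5, 0.2, -0.6]
gripper_width: -0.0
grip_force: 0.0
```

```bash
python3 -c "
from h import *
import cv2
s=status.get_state();print(s['tool_pos'],s['wrist_force'],s['joint_efforts'])
for a in [(278,253),(278,255)]:
  for z in(.0908,.11): print(pix('wrist',*a,z).round(4))
a=imaging.get_image('wrist');b=imaging.get_image('scene')
cv2.imwrite('pics/w3.png',np.hstack([cv2.resize(a[170:290,220:340],(400,400)),cv2.resize(b[170:270,160:260],(400,400))]))"
```

```text
[0.51459999 0.10727834 0.09075519] [-0.52871076  0.15376107 -0.56255825] [-1.63674768e-02 -4.39852631e+01 -2.54924709e+01 -5.11240160e-04
 -4.62136441e-02  5.02627324e-05]
[0.522  0.1097 0.0908]
[0.5137 0.1071 0.11  ]
[0.5233 0.11   0.0908]
[0.5148 0.1074 0.11  ]
```

View pics/w3.png

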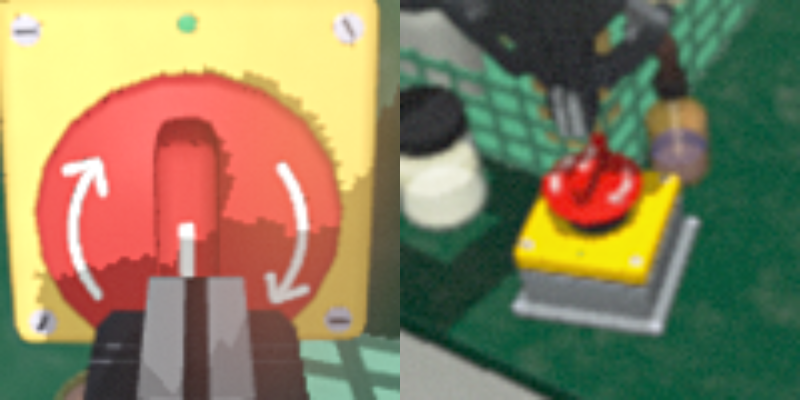

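```bash
python3 -c "
from h import *
from scipy.optimize import least_squares
b=(160+570/4,170+136/4)
for a in [(278,252),(278,256)]:
  f=lambda p:np.r_[pix('wrist',*a,p[2])[:2]-p[:2],pix('scene',*b,p[2])[:2]-p[:2]]
  r=least_squares(f,[.6,0,.1]);print(r.x.round(4),r.fun.round(4))
for z in (.091,.1,.12): print(pix('scene',*b,z).round(4))
"
```

```text
[0.5594 0.0066 0.1275] [-0.0537  0.0981  0.0537 -0.0981]
[0.5648 0.0086 0.1209] [-0.0541  0.0976  0.0541 -0.0976]
[ 0.6459 -0.0773  0.091 ]
[ 0.6378 -0.0808  0.1   ]
[ 0.6198 -0.0886  0.12  ]
```

```bash
python3 -c "
from h import *
from scipy.optimize import least_squares
g=lambda b:[print(pix('scene',*b,z).round(4)) for z in (.091,.1,.11,.12)]
b=(160+172/4,170+137/4)
for a in [(278,252),(278,256)]:
  f=lambda p:np.r_[pix('wrist',*a,p[2])[:2]-p[:2],pix('scene',*b,p[2])[:2]-p[:2]]
  r=least_squares(f,[.6,0,.1]);print(r.x.round(4),r.fun.round(4))
g(b)
"
```

```text
[0.5044 0.1044 0.1301] [ 0.0002 -0.0001 -0.0002  0.0001]
[0.5069 0.1057 0.1276] [ 0.0008 -0.0004 -0.0008  0.0004]
[0.5332 0.1311 0.091 ]
[0.5265 0.1249 0.1   ]
[0.5191 0.1181 0.11  ]
[0.5117 0.1113 0.12  ]
```

Both views indicate the physical fingertip is still above the wing, so the TCP reading runs lower than the visible tips. I'll feel for contact.

```bash
python3 -m handwheel '[[0,0,0.003,0,-1],[0,0,0.006,0,-1],[0,0,0.008,0,-1],[0,0,0.008,0,-1]]'; python3 -m handwheel '[[0,0,0.003,0,-1],[0,0,0.006,0,-1],[0,0,0.008,0,-1],[0,0,0.008,0,-1]]'
```

```text
time_s: 3.3
tool_pos: [0.5145, 0.1073, 0.0867]
tcp_rot: [-0.0, -0.149, 0.989, 0.0]
wrist_force: [0.2, 0.0, 0.3]
gripper_width: 0.0001
grip_force: 0.0
time_s: 3.63
tool_pos: [0.5146, 0.1073, 0.0827]
tcp_rot: [-0.0, -0.149, 0.989, 0.0]
wrist_force: [-0.3, 0.1, -0.1]
gripper_width: 0.0003
grip_force: 0.0
```

```bash
for i in 1; do python3 -m handwheel '[[0,0,0.003,0,-1],[0,0,0.006,0,-1],[0,0,0.006,0,-1]]'; done; python3 -m handwheel '[[0,0,0.003,0,-1],[0,0,0.006,0,-1],[0,0,0.006,0,-1]]'
```

```text
time_s: 3.88
tool_pos: [0.5146, 0.1073, 0.0797]
tcp_rot: [-0.0, -0.149, 0.989, 0.0]
wrist_force: [0.1, -0.6, -0.2]
gripper_width: 0.0001
grip_force: 0.0
time_s: 4.13
tool_pos: [0.5146, 0.1073, 0.0767]
tcp_rot: [-0.0, -0.149, 0.989, 0.0]
wrist_force: [-0.2, 0.6, 0.4]
gripper_width: 0.0
grip_force: 0.0
```

```bash
python3 -c "
from h import *
import cv2
a=imaging.get_image('wrist');b=imaging.get_image('scene');t=imaging.get_image('top')
cv2.imwrite('pics/w4.png',np.hstack([cv2.resize(a[170:290,220:340],(400,400)),cv2.resize(b[170:250,170:250],(400,400))]))"
```

```text
(no output)
```

View pics/w4.png

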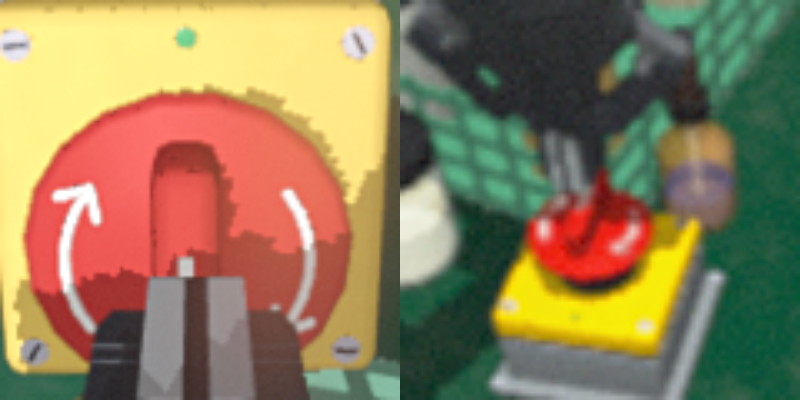

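The fingertip (≈(195,278) left panel; ≈(570,195) right panel) is still just above the head; no contact. I'll keep feeling downward in small steps.

```bash
python3 -m handwheel '[[0,0,0.003,0,-1],[0,0,0.006,0,-1],[0,0,0.006,0,-1]]'|grep -E 'pos|force'; python3 -m handwheel '[[0,0,0.003,0,-1],[0,0,0.006,0,-1],[0,0,0.006,0,-1]]'|grep -E 'pos|force'
```

```text
tool_pos: [0.5146, 0.1073, 0.0737]
wrist_force: [0.0, 0.5, -0.3]
grip_force: 0.0
tool_pos: [0.5145, 0.1073, 0.0706]
wrist_force: [-0.1, 0.0, -0.3]
grip_force: 0.0
```

```bash
python3 -m handwheel '[[0,0,0.004,0,-1],[0,0,0.008,0,-1],[0,0,0.008,0,-1]]'|grep -E 'pos|force'; python3 -m handwheel '[[0,0,0.003,0,-1],[0,0,0.006,0,-1],[0,0,0.006,0,-1]]'|grep -E 'pos|force'
```

```text
tool_pos: [0.5145, 0.1073, 0.0665]
wrist_force: [-1.0, 0.4, -0.1]
grip_force: 0.0
tool_pos: [0.5149, 0.1073, 0.0641]
wrist_force: [-0.8, -0.8, 4.3]
grip_force: 2.0
```

```bash
python3 -m handwheel '[[0,0,0.003,0,-1],[0,0,0.006,0,-1],[0,0,0.006,0,-1]]'|grep -E 'pos|force'; python3 -c "
from h import *
import cv2
c=imaging.calibration('scene')
b=imaging.get_image('scene')
cv2.imwrite('pics/w5.png',cv2.resize(b[180:240,180:260],(800,600),interpolation=cv2.INTER_CUBIC))"
```

```text
tool_pos: [0.515, 0.1073, 0.0617]
wrist_force: [-2.1, -0.3, 7.5]
grip_force: 3.5
```

View pics/w5.png

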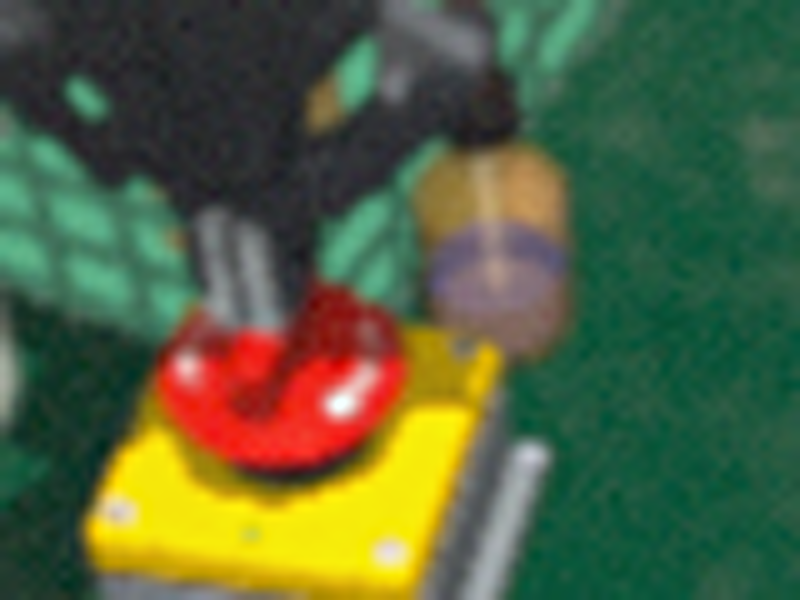

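Contact at tool z≈0.065 (4 N, then 7.5 N); the picture shows the fingers at ≈(245,325) in the crop on the red head/wing. I'll keep pressing.

```bash
python3 -m handwheel '[[0,0,0.003,0,-1],[0,0,0.006,0,-1],[0,0,0.006,0,-1]]'|grep -E 'pos|force'; python3 -m handwheel '[[0,0,0.003,0,-1],[0,0,0.005,0,-1],[0,0,0.005,0,-1]]'|grep -E 'pos|force'
```

```text
tool_pos: [0.515, 0.1073, 0.0587]
wrist_force: [-2.4, -0.4, 6.8]
grip_force: 3.3
tool_pos: [0.515, 0.1073, 0.0562]
wrist_force: [-1.9, -0.6, 8.4]
grip_force: 3.8
```

```bash
python3 -m handwheel '[[0,0,0.002,0,-1],[0,0,0.003,0,-1],[0,0,0.003,0,-1]]'|grep -E 'pos|force'; python3 -m handwheel '[[0,0,0.002,0,-1],[0,0,0.003,0,-1],[0,0,0.003,0,-1]]'|grep -E 'pos|force'
```

```text
tool_pos: [0.515, 0.1073, 0.0549]
wrist_force: [-2.8, 0.2, 7.6]
grip_force: 4.1
tool_pos: [0.515, 0.1073, 0.0535]
wrist_force: [-2.7, -0.1, 9.0]
grip_force: 4.4
```

```bash
python3 -m handwheel '[[0,0,0.001,0,-1],[0,0,0.002,0,-1],[0,0,0.002,0,-1]]'|grep -E 'pos|force'
```

```text
tool_pos: [0.5151, 0.1073, 0.0531]
wrist_force: [-4.7, 0.4, 13.1]
grip_force: 6.7
```

The stop is reached (13 N). Now release and move beside the wing's near end on the −y side.

```bash
python3 -m handwheel '[[0,0,-0.02,0,-1],[0,0,-0.06,0,-1],[0,0,-0.08,0,-1],[0,0,-0.08,0,-1],[0,0,-0.08,0,-1],[0,0,-0.08,0,-1]]'|grep -E 'pos|force'; python3 -m handwheel '[[0.048,-0.064,0,0,-1],[0.048,-0.064,0,0,-1],[0.048,-0.064,0.02,0,-1],[0.048,-0.064,0.04,0,-1],[0.048,-0.064,0.04,0,-1]]'|grep -E 'pos|force'
python3 -c "
from h import *
import cv2
a=imaging.get_image('wrist');b=imaging.get_image('scene')
cv2.imwrite('pics/w6.png',np.hstack([cv2.resize(a[160:300,210:350],(400,400)),cv2.resize(b[170:250,170:250],(400,400))]))"
```

```text
tool_pos: [0.5142, 0.1073, 0.0908]
wrist_force: [0.2, -1.1, -0.6]
grip_force: 0.0
tool_pos: [0.4993, 0.0702, 0.0685]
wrist_force: [-0.9, -0.6, 0.0]
grip_force: 0.0
```

View pics/w6.png

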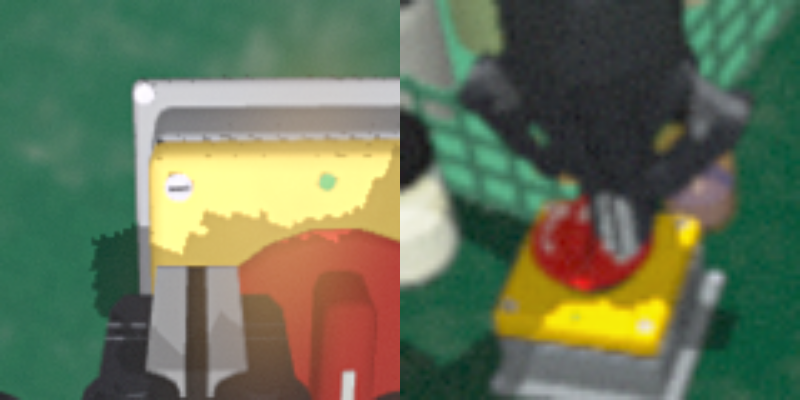

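The fingers stand on the −y side of the wing, near its robot-side end ((198,268) against wing edge (315,275) left panel). Lower carefully.

```bash
python3 -m handwheel '[[0.01,0,0.01,0,-1],[0.01,0,0.02,0,-1],[0.01,0,0.024,0,-1],[0.01,0,0.024,0,-1],[0.01,0,0.024,0,-1]]'|grep -E 'pos|force'
```

```text
tool_pos: [0.4965, 0.0683, 0.0594]
wrist_force: [0.0, -0.5, -0.2]
grip_force: 0.0
```

```bash
python3 -m handwheel '[[0,0,0.006,0,-1],[0,0,0.010,0,-1],[0,0,0.010,0,-1]]'|grep -E 'pos|force';python3 -m handwheel '[[0,0,0.003,0,-1],[0,0,0.006,0,-1],[0,0,0.006,0,-1]]'|grep -E 'pos|force'
```

```text
tool_pos: [0.4963, 0.0682, 0.0542]
wrist_force: [0.1, -0.3, -0.5]
grip_force: 0.0
tool_pos: [0.4963, 0.0682, 0.0512]
wrist_force: [-0.3, -0.8, -0.2]
grip_force: 0.0
```

```bash
python3 -m handwheel '[[0,0.01,0,0,-1],[0,0.02,0,0,-1],[0,0.024,0,0,-1],[0,0.024,0,0,-1]]'|grep -E 'pos|force';python3 -m handwheel '[[0,0.004,0,0,-1],[0,0.008,0,0,-1],[0,0.012,0,0,-1],[0,0.012,0,0,-1]]'|grep -E 'pos|force'
```

```text
tool_pos: [0.4926, 0.0804, 0.0515]
wrist_force: [-0.1, -0.2, -0.0]
grip_force: 0.0
tool_pos: [0.4911, 0.0856, 0.0516]
wrist_force: [1.1, -0.9, -0.6]
grip_force: 0.1
```

```bash
python3 -m handwheel '[[0,0.003,0,0,-1],[0,0.006,0,0,-1],[0,0.009,0,0,-1],[0,0.012,0,0,-1],[0,0.012,0,0,-1]]'|grep -E 'pos|force';python3 -m handwheel '[[0,0.003,0,0,-1],[0,0.006,0,0,-1],[0,0.009,0,0,-1],[0,0.009,0,0,-1]]'|grep -E 'pos|force'
```

```text
tool_pos: [0.4891, 0.0912, 0.0514]
wrist_force: [-1.4, -2.3, -0.3]
grip_force: 0.8
tool_pos: [0.4882, 0.0957, 0.0515]
wrist_force: [0.1, -2.0, 0.0]
grip_force: 1.0
```

```bash
python3 -m handwheel '[[0,0.003,0,0,-1],[0,0.006,0,0,-1],[0,0.006,0,0,-1]]'|grep -E 'pos|force';python3 -m handwheel '[[0,0.003,0,0,-1],[0,0.006,0,0,-1],[0,0.006,0,0,-1]]'|grep -E 'pos|force'
cat > red.py <<'E'
from h import *
import cv2
b=imaging.get_image('scene').astype(int)
m=((b[...,2]>120)&(b[...,1]<60)&(b[...,0]<70));m[:, :185]=0;m[:,245:]=0;m[:190]=0;m[235:]=0
v,u=np.nonzero(m);print('red',m.sum(),u.min(),u.max(),v.min(),v.max(),v.mean().round(2))
E
python3 red.py
```

```text
tool_pos: [0.4873, 0.0987, 0.0516]
wrist_force: [-0.4, -1.1, 1.2]
grip_force: 0.7
tool_pos: [0.4863, 0.1014, 0.0515]
wrist_force: [-0.5, -1.5, 0.2]
grip_force: 0.7
red 102 205 219 210 225 217.53
```

```bash
python3 -m handwheel '[[0,-0.03,0,0,-1],[0,-0.08,0,0,-1],[0,-0.1,0,0,-1],[0,-0.1,0,0,-1],[0,-0.1,-0.06,0,-1],[0.1,-0.15,-0.1,0,-1],[0.1,-0.15,-0.1,0,-1],[0.1,-0.15,-0.1,0,-1]]'|grep -E 'pos|force'
python3 -c "
from h import *
import cv2
a=cv2.imread('pics/scene0.png');b=imaging.get_image('scene')
cv2.imwrite('pics/w7.png',np.hstack([cv2.resize(i[180:260,180:260],(400,400),interpolation=cv2.INTER_CUBIC) for i in (a,b)]))"
```

```text
tool_pos: [0.4589, 0.0143, 0.1028]
wrist_force: [-0.1, -0.0, -0.4]
grip_force: 0.0
```

View pics/w7.png

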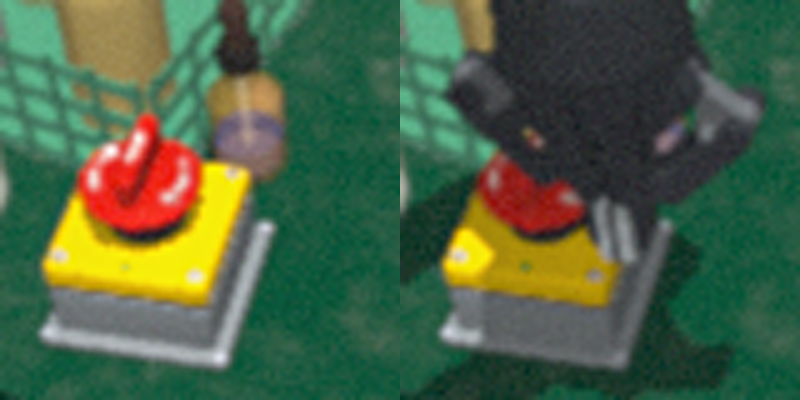

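The right panel shows the red head at about the same height as at the start; check numerically against the latched picture.

```bash
python3 - <<'E'
import cv2,numpy as np
w6=cv2.resize(cv2.imread('pics/w6.png')[:,400:],(80,80),interpolation=cv2.INTER_AREA)
w7=cv2.imread('pics/w7.png');o=cv2.resize(w7[:,:400],(80,80),interpolation=cv2.INTER_AREA);n=cv2.resize(w7[:,400:],(80,80),interpolation=cv2.INTER_AREA)
w4=cv2.resize(cv2.imread('pics/w4.png')[:,400:],(80,80),interpolation=cv2.INTER_AREA)
for nm,im,v0,u0 in(("orig",o,180,180),("w4",w4,170,170),("latched?",w6,170,170),("now",n,180,180)):
    print(nm,[tuple(int(x) for x in im[v-v0,205-u0:209-u0].mean(0)) for v in range(221,234)])
E
```

```text
orig [(24, 37, 223), (31, 46, 242), (37, 47, 246), (32, 44, 247), (29, 34, 206), (35, 28, 107), (37, 42, 49), (24, 87, 100), (8, 150, 185), (9, 212, 243), (9, 236, 250), (10, 234, 244), (19, 230, 239)]
w4 [(25, 37, 219), (30, 41, 238), (33, 46, 244), (34, 44, 240), (27, 32, 196), (31, 30, 107), (31, 44, 58), (23, 87, 103), (9, 147, 180), (10, 206, 236), (10, 230, 247), (10, 230, 243), (14, 228, 238)]
latched? [(25, 27, 131), (22, 27, 135), (28, 31, 140), (25, 32, 149), (26, 30, 173), (29, 34, 205), (32, 49, 182), (19, 87, 139), (9, 128, 154), (10, 170, 207), (10, 222, 244), (10, 232, 244), (18, 229, 239)]
now [(24, 29, 146), (23, 32, 152), (25, 32, 157), (25, 31, 164), (29, 31, 147), (34, 31, 85), (33, 44, 50), (24, 89, 104), (9, 132, 161), (9, 141, 173), (9, 142, 171), (10, 138, 162), (17, 137, 154)]
```

Confirmed: it was latched (edge ~1.7 px lower) and is fully out now. Next, refine the blue button's position.

```bash
python3 - <<'E'
from h import *
import cv2
for n,(u0,u1,v0,v1) in(("top",(340,362,205,228)),("scene",(345,372,252,278))):
    b=cv2.imread(f"pics/{n}0.png").astype(int)[v0:v1,u0:u1]
    m=(b[...,0]>140)&(b[...,0]-b[...,2]>90);v,u=np.nonzero(m)
    print(n,m.sum(),u.mean()+u0,v.mean()+v0,np.ptp(u),np.ptp(v),pix(n,u.mean()+u0,v.mean()+v0,.069).round(4))
print(rel([.5535,-.2525,.10]))
E
```

```text
top 64 350.171875 215.171875 8 8 [ 0.5587 -0.2521  0.069 ]
scene 90 357.3 263.5111111111111 10 9 [ 0.5593 -0.2526  0.069 ]
[-0.0226 -0.5663  0.0044]
```

```bash
python3 -m handwheel '[[-0.025,-0.565,-0.02,0.32,-1],[-0.025,-0.565,-0.02,0.32,-1],[-0.025,-0.565,-0.02,0.32,-1],[-0.025,-0.565,-0.02,0.32,-1],[-0.025,-0.565,-0.02,0.32,-1],[-0.025,-0.565,-0.02,0.32,-1],[-0.025,-0.565,-0.02,0.32,-1],[-0.025,-0.565,-0.02,0.32,-1]]'; python3 -c "
from h import *
import cv2
a=imaging.get_image('wrist').astype(int)
m=(a[...,0]>140)&(a[...,0]-a[...,2]>90)
k,l,st,ce=cv2.connectedComponentsWithStats(m.astype(np.uint8))
for i in range(1,k):
  if st[i,4]>80: print(st[i],ce[i],pix('wrist',*ce[i],.0715).round(4))
print(rel([.555,-.2515,.05]))"
```

```text
time_s: 12.12
tool_pos: [0.5584, -0.2573, 0.1105]
tcp_rot: [0.001, 0.104, 0.995, -0.001]
wrist_force: [-0.2, 1.2, -0.4]
gripper_width: 0.0004
grip_force: 0.0
[268 203  32  33 701] [282.03708987 218.10556348] [ 0.5558 -0.2506  0.0715]
[0.0049 0.0036 0.1202]
```

```bash
python3 -m handwheel '[[0.008,0.004,0.04,0,-1],[0.008,0.004,0.08,0,-1],[0.008,0.004,0.11,0,-1],[0.008,0.004,0.12,0,-1],[0.008,0.004,0.12,0,-1]]'|grep -E 'pos|force'; python3 -m handwheel '[[0,0,0.006,0,-1],[0,0,0.012,0,-1],[0,0,0.018,0,-1],[0,0,0.018,0,-1]]'|grep -E 'pos|force'
```

```text
tool_pos: [0.551, -0.2461, 0.0494]
wrist_force: [0.7, -0.6, -0.3]
grip_force: 0.0
tool_pos: [0.5521, -0.2487, 0.0426]
wrist_force: [0.5, 0.6, -1.1]
grip_force: 0.0
```

```bash
python3 -m handwheel '[[-0.003,-0.004,0.004,0,-1],[-0.003,-0.004,0.008,0,-1],[-0.003,-0.004,0.012,0,-1],[-0.003,-0.004,0.012,0,-1]]'|grep -E 'pos|force'; python3 -m handwheel '[[0,0,0.003,0,-1],[0,0,0.006,0,-1],[0,0,0.006,0,-1]]'|grep -E 'pos|force'
```

```text
tool_pos: [0.5528, -0.2511, 0.0361]
wrist_force: [-0.0, 1.1, 1.1]
grip_force: 0.0
tool_pos: [0.5532, -0.2512, 0.0335]
wrist_force: [-1.4, 1.5, 2.6]
grip_force: 1.1
```

Contact at about z 0.0345, as expected. Press further.

```bash
python3 -m handwheel '[[0,0,0.003,0,-1],[0,0,0.006,0,-1],[0,0,0.009,0,-1],[0,0,0.009,0,-1]]'|grep -E 'pos|force'; python3 -m handwheel '[[0,0,0.002,0,-1],[0,0,0.004,0,-1],[0,0,0.004,0,-1]]'|grep -E 'pos|force'
```

```text
tool_pos: [0.5532, -0.2512, 0.0291]
wrist_force: [-0.6, 0.1, 4.6]
grip_force: 2.2
tool_pos: [0.5532, -0.2512, 0.0272]
wrist_force: [-0.6, -0.4, 4.7]
grip_force: 2.6
```

```bash
python3 -m handwheel '[[0,0,0.002,0,-1],[0,0,0.003,0,-1],[0,0,0.003,0,-1],[0,0,0.003,0,-1]]'|grep -E 'pos|force'; python3 -m handwheel '[[0,0,-0.03,0,-1],[0,0,-0.08,0,-1],[0.02,0,-0.16,0,-1],[0.1,0,-0.2,0,-1],[0.15,0,-0.2,0,-1],[0.15,0,-0.2,0,-1],[0.15,0,-0.2,0,-1],[0.15,0,-0.2,0,-1]]'|grep -E 'pos|force'
```

```text
tool_pos: [0.5533, -0.2513, 0.0265]
wrist_force: [-2.7, 0.6, 9.6]
grip_force: 4.6
tool_pos: [0.48, -0.236, 0.1253]
wrist_force: [-0.9, 0.4, 0.2]
grip_force: 0.0
```

```bash
python3 - <<'E'
from h import *
import cv2
b=imaging.get_image('scene');o=cv2.imread('pics/scene0.png')
for im in(o,b): print([tuple(int(x) for x in im[v,205:209].mean(0)) for v in range(223,231)])
for n,(u0,u1,v0,v1) in(("blue",(340,375,250,280)),("stop+jar+drop",(150,245,180,250)),("flask",(415,460,200,245))):
    print(n,np.abs(o[v0:v1,u0:u1].astype(int)-b[v0:v1,u0:u1]).mean().round(2))
s=status.get_state();print(s['time_s'],s['tool_pos'],s['wrist_force'])
E
```

```text
[(38, 47, 245), (32, 44, 247), (28, 34, 210), (35, 27, 106), (37, 40, 44), (24, 86, 101), (7, 150, 185), (10, 213, 245)]
[(33, 47, 247), (37, 50, 251), (29, 39, 222), (36, 33, 113), (39, 44, 47), (26, 92, 107), (7, 159, 199), (9, 226, 250)]
blue 37.11
stop+jar+drop 5.9
flask 6.13
15.1333 [ 0.48033191 -0.23610516  0.12507513] [-0.72527214 -0.28378421 -0.14703722]
```

The blue button reached its stop (9.6 N). The red button is out, and the flask, jar and bottle are unmoved.

```bash
python3 -m handwheel '[[0,0,0,0,-1],[0,0,0,0,-1],[0,0,0,0,-1]]'|grep -E 'force'; python3 -c "
from cell import robot
print(robot.close_job())"
```

```text
wrist_force: [-0.0, 0.9, -0.9]
grip_force: 0.0
the job is handed in; nothing more can be done
None
```

The emergency-stop test is done and handed in at about 15 s: the red button latched and was released by the clockwise push on its wing, then the blue reset was pressed to its stop and let go; the hand-in returned no verdict.

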